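# Clamp the drift punch under the sprung finger of the dressing rest

### The job

The head of the dark drift punch is to be dressed. Pick up the punch, slide it point first into the blue rest, pushing up the sprung hold-down finger with it, until its point is nearly at the brass stop, and let go, so that it lies flat and straight between the rails with the finger bearing down on it and its head sticking out in front.

Things in the scene. Friction and masses are not known exactly. Their poses are not given: they have to be found in the camera images.
- punch_mid (a point): Centre of the drift punch, half-way up: a dark steel octagonal bar 140 mm long, 11.5 mm thick, 0.11 kg, lying beside a marker and a yellow screwdriver. Its y axis runs along it to the point, z is up. Grip it in its head half, about 40 mm from here toward -y, so that the gripper stays clear of the rest. Carry it 0.25 m high: a headlamp 180 mm tall stands on the way.
- punch_point (a point): Centre of the tip of the punch, 70 mm from punch_mid toward +y, same axes. The last 34 mm taper to a blunt tip 5.5 mm thick.
- rest: Blue rest, fixed to the bench. Origin on the bench top; x points in from its mouth (robot side) to the stop, y left, z up. Bed 20 mm high, from x = -30 mm on; the head half of the punch overhangs in front of it. Steel rails on the bed, 9 mm high, 32 mm apart, flared at the mouth. Brass stop: face at x = 58 mm, 12 mm above the bed. Nothing is higher than 55 mm above the bench (finger down).
- hold_down (a joint): Angle (rad) of the steel hold-down finger, 22 mm wide, over the groove: 0 down, more is lifted; 0.07 to 0.09 with the punch under it; sprung down, about 5 N. Hinge at rest x = 85 mm, z = 44 mm. Flat foot at x = 9 to 31 mm, 5 mm above the bed; its toe slopes up to 20 mm above the bed at x = -29 mm: a point brought in level just above the bed lifts it, with a push of 5 to 12 N.
Things that resemble listed ones, but are neither listed nor needed, are in the scene too. Leave any red look-alike of the part that bears punch_mid alone.

How it is judged:
By the outcome, as a careful person would: the job done as asked, in the order asked, and still so for the second after the job is handed in, with the robot touching nothing.
It also fails if it takes over 48 s, if anything falls off the work surface, if the arm or the gripper's body presses on something with over 40 N, if the wrist force passes 120 N, or if a joint passes its speed limit or range.

### The arm

A 6-joint arm with a two-finger parallel gripper is mounted at the origin on the work surface; the furniture and walls round the work are solid. World frame = base frame: x ahead of the robot, y to its left, z up, the work surface at z = 0. Lengths are in m, angles in rad, forces in N, time in s.
With the tool pointing down it reaches from about 0.425 to 0.95 m from the base axis. Payload 14.7 kg.
Tool frame: the origin (TCP) lies at the very end of the fingers, on their centre line; the grasp point (between the pads) lies 19 mm behind it (robot.grip_depth is the distance from the TCP to the grasp point, in m); z points along the fingers, y is the direction in which the jaws open and shut (so a half turn about z gives the same grasp; the last joint's range is limited). The gripper opens to 85 mm and grips with 20 to 120 N. Pads are 22 mm wide; open, the fingers measure 114 mm over their backs; the gripper's body (76 mm by 85 mm) begins 54 mm behind the grasp point. The pads swing forward as they close: fully open they stand 13 mm farther back than shut.
Start: joints at [1.195, 0.48, 1.596, -0, 1.065, -0.047], TCP at [0.21, 0.615, 0.231] pointing down, gripper open.
Joint ranges: [-2.75, 2.75], [-0.82, 2.05], [0.23, 2.67], [-1.56, 4.7], [0.09, 2.69], [-2.92, 2.92]. Speed limits (rad/s): [1.89, 1.89, 2.39, 3.01, 3.01, 3.01].

### API

Orientations are given as a unit quaternion [w, x, y, z].
In Python, from workcell import robot gives the robot as it stands.
- The arm moves only by the tool play_rows, never from a script. Its argument "steps" is a list of rows, each a list of 2 entries, a list of its own where there are three numbers: the shift along the tool's x, y, z each as a share of 20 cm, from -1 to 1, then the turn about the tool's z as a share of 360 degrees, from -1 to 1. A call has 1 to 5 rows; each row is the pose to reach, as a shift and turn from the pose commanded when the call began, along the tool's axes at that moment, turning the shorter way round; what a row does not reach only later rows make up. A row lasts 1/12 s, in which the tool goes at most 41.7 mm and 7.16 degrees, less where a joint would pass 70% of its speed; a pose out of reach is approached as far as the arm can. A call with a number of a shift or a turn outside -1 to 1 is refused whole. A call with a gripper value outside its range is refused whole. "gripper" is the opening, from -1 (shut) to 1 (fully open), so that 0 is half open, set as the call begins (left out, the last holds). The fingers move at their own pace and stop on an object; "force" is the grip in N (left out, the last holds). Time passes only in rows, so rows that repeat a pose let the fingers close. It gives the time, the measured TCP pose, the force and the opening at its end, in the units of the state.
- robot.observe(): the state, without advancing time (a new reading comes with each control period).
- robot.capture(name): name is "scene" or "top"; returns a dict with "frame" (420x560x3 uint8, red, green, blue), "camera_matrix" (3x3 intrinsics, pixels), "k1" (the pictures are not rectified: a ray, as slopes to the right and down, at radius r is drawn at 1 + k1 r^2 times it, then the intrinsics apply), "view" (4x4, takes a point from world to camera coordinates). Camera axes: x right, y up, looking along -z (the intrinsics and any distortion apply to the point x, -y, -z); pixel columns grow to the right and rows downward; lengths in m; the calibration is good to about 2 mm. A picture is of the moment at which its call begins. There is no depth.
- robot.finish_job(): hands the job in, once; it reports no verdict.
The state is a dict: "time_s": time; "joint_pos": joint angles; "qvel": joint speeds; "effort": joint torques, N m; "tool_pos": TCP position; "tcp_rot": TCP orientation; "force": force on the tool from outside, world axes, zero at the start; "moment": the same for the moment, N m; "grip_width": finger opening in m.
Only numpy, scipy, OpenCV 4.12 (cv2) and the standard library are available. Lean on these libraries where they do the work, as an engineer would, in place of code of your own. Each camera call takes 0.05 s, during which the arm holds its last target. There are 200 camera calls.

## Working session

There is one attempt and no reset: what is moved stays moved. The work goes in short steps, Python scripts to look and compute and a tool call to move; the robot and the scene stay as the last step left them, time stands still between calls to the robot, and variables do not carry over. Pictures are saved under pics/ and viewed, about 8 in all and at most 12, crops included, and the job is handed in when it is done.

Besides the shell and the picture viewer there is one more tool, called as name(argument=value, ...) on one line, values as JSON. play_rows: Moves the arm, as the interface text tells. Shift numbers are shares of 20 cm and turn numbers shares of 360 degrees, none past 1 either way. Its arguments: {"type":"object","properties":{"steps":{"type":"array","items":{"type":"array"}},"gripper":{"type":"number"},"force":{"type":"number"}},"required":["steps"]}

```bash
mkdir -p pics; ls
cat > h.py <<'E'
import numpy as np, cv2, json
from workcell import robot
from scipy.spatial.transform import Rotation as R
def cap(n):
    c=robot.capture(n); np.savez(f'pics/{n}.npz',**c); return c
def load(n): return dict(np.load(f'pics/{n}.npz'))
def save(c,name,box=None,s=1):
    f=np.asarray(c['frame'])[:,:,::-1]
    if box: x0,y0,x1,y1=box; f=f[y0:y1,x0:x1]
    cv2.imwrite(f'pics/{name}.png',cv2.resize(f,None,fx=s,fy=s,interpolation=cv2.INTER_CUBIC))
def ray(c,u,v):
    K=c['camera_matrix']; d=cv2.undistortPoints(np.array([[[u,v]]],float),K,np.array([float(c['k1']),0,0,0,0]))[0,0]
    V=np.asarray(c['view']); Rm=V[:3,:3]; return -Rm.T@V[:3,3], Rm.T@np.array([d[0],-d[1],-1])
def onz(c,u,v,z):
    o,d=ray(c,u,v); return o+d*(z-o[2])/d[2]
def proj(c,p):
    V=np.asarray(c['view']); q=V[:3,:3]@np.asarray(p,float)+V[:3,3]; a=q[0]/-q[2]; b=-q[1]/-q[2]; r=1+float(c['k1'])*(a*a+b*b)
    K=c['camera_matrix']; return np.array([K[0,0]*a*r+K[0,2],K[1,1]*b*r+K[1,2]])
E
python3 - <<'E'
from h import *
for n in('scene','top'):
    c=cap(n); save(c,n+'0',s=1.4); print(n,c['camera_matrix'].tolist(),c['k1'],ray(c,280,210))
print(robot.observe())
E
```

```text
pics
scene [[408.49158882552916, 0.0, 281.6196375274892], [0.0, 408.49158882552916, 212.136825151375], [0.0, 0.0, 1.0]] -0.06271664587202544 (array([ 0.04201074, -0.75718308,  0.7250221 ]), array([ 0.38071789,  0.70690189, -0.59614318]))
top [[420.42306745695, 0.0, 283.06117036788766], [0.0, 420.42306745695, 207.18429288945939], [0.0, 0.0, 1.0]] -0.1243907565127137 (array([0.35606278, 0.01783165, 1.38192742]), array([ 0.06472031, -0.00286147, -0.99794838]))
{'time_s': 0.1, 'joint_pos': array([ 1.19538342e+00,  4.80804544e-01,  1.59681849e+00, -3.53060006e-06,
        1.06509950e+00, -4.65960690e-02]), 'qvel': array([ 1.12781340e-05, -1.26929003e-03, -5.33290650e-04,  4.19770754e-04,
        5.97932593e-04, -9.16824037e-05]), 'effort': array([ 1.87378646e-03, -9.52261090e+01, -4.31042862e+01, -2.21334180e-04,
        5.29764526e-03, -4.13802377e-05]), 'tool_pos': array([0.20974059, 0.61483215, 0.23071074]), 'tcp_rot': array([-1.16812706e-04,  1.63667885e-01,  9.86515334e-01, -5.52733777e-04]), 'force': array([0.71946304, 0.46053988, 0.30921614]), 'moment': array([ 0.01636562,  0.0356275 , -0.03881527]), 'grip_width': 0.08549339087660497}
```

View pics/top0.png

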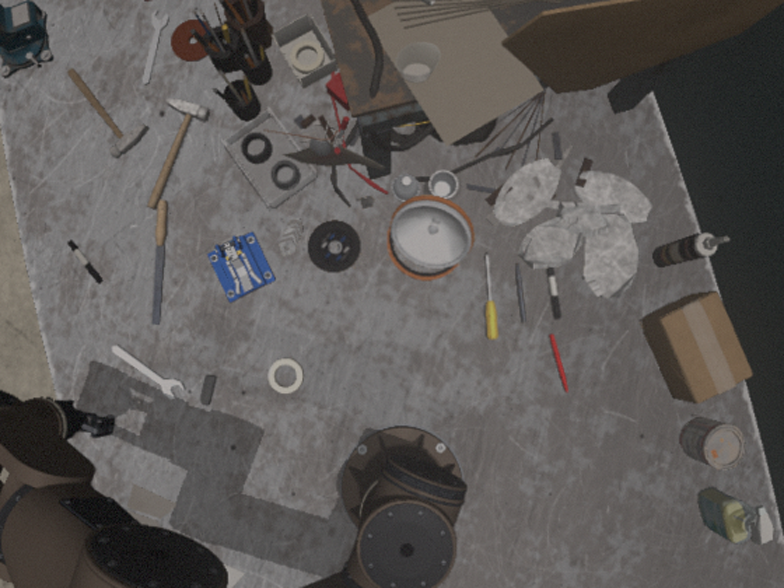

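View pics/scene0.png

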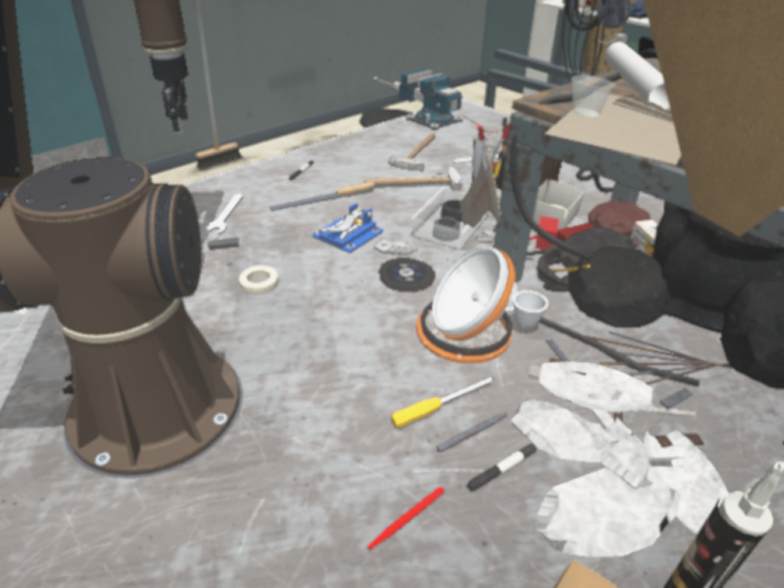

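The top view shows the punch at about (520,292), between the screwdriver (490,300) and the marker (554,293). The blue rest is at (241,266), with the headlamp (430,235) between them. Next I'll enlarge the crops.

Run:
```python
from h import *
t=load('top'); s=load('scene')
def cr(c,x0,y0,w,h,k): return cv2.resize(c['frame'][y0:y0+h,x0:x0+w,::-1],(w*k,h*k),interpolation=cv2.INTER_CUBIC)
a=cr(t,345,180,60,55,6); b=cr(t,140,160,65,60,6)
c=cr(s,300,285,90,40,4); d=cr(s,215,140,65,45,6)
im=np.zeros((600,800,3),np.uint8)
for p,(x,y) in((a,(0,0)),(b,(400,0)),(c,(0,365)),(d,(400,365))):
    h=min(p.shape[0],600-y); w=min(p.shape[1],800-x); im[y:y+h,x:x+w]=p[:h,:w]
cv2.imwrite('pics/c1.png',im)
```

```text
(no output)
```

View pics/c1.png

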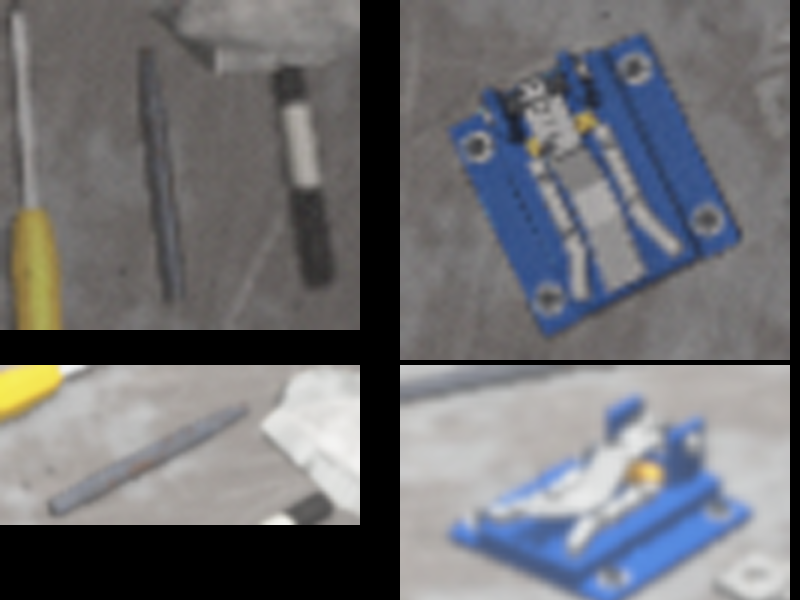

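Run:
```python
from h import *
t=load('top'); s=load('scene'); np.set_printoptions(precision=4,suppress=True)
T=lambda x,y,x0,y0,k: ((x+.5)/k-.5+x0,(y+.5)/k-.5+y0)
P=lambda x,y,z: onz(t,*T(x,y,345,180,6),z)
Q=lambda x,y,z: onz(t,*T(x-400,y,140,160,6),z)
h,p=P(174,298,.006),P(147,52,.006); print('punch top',h,p,np.linalg.norm(p-h),np.degrees(np.arctan2(*(p-h)[[1,0]])))
S=lambda x,y,z: onz(s,*T(x,y-365,300,285,4),z)
h2,p2=S(56,504,.006),S(246,409,.005);print('punch scene',h2,p2,np.linalg.norm(p2-h2),np.degrees(np.arctan2(*(p2-h2)[[1,0]])))
# PCA segmentation of punch in top
f=t['frame'][180:235,345:405].astype(float)
for n,pts in dict(railL=[(574,240),(535,162)],railR=[(640,210),(598,130)],brass=[(535,147),(587,122)],fing=[(622,278)]).items():
    z={'r':.029,'b':.032,'f':.043}[n[0]]
    w=np.array([Q(*a,z) for a in pts]); print(n,w.tolist(), np.degrees(np.arctan2(*(w[-1]-w[0])[[1,0]])))
w=[Q(*a,.01) for a in [(477,147),(634,67),(707,218),(549,298)]]
print('screws z=.01',np.array(w)); c=np.mean(w,0);print(c)
print('angles',[np.degrees(np.arctan2(*(w[a]-w[b])[[1,0]])) for a,b in((0,3),(1,2),(0,1),(3,2))],[np.linalg.norm(w[a]-w[b]) for a,b in((0,3),(1,2),(0,1),(3,2))])
```

```text
punch top [ 0.3752 -0.293   0.006 ] [ 0.5113 -0.2829  0.006 ] 0.13647037392263933 4.242159127099521
punch scene [ 0.3815 -0.2922  0.006 ] [ 0.5164 -0.2835  0.005 ] 0.13518938609502035 3.719121192184736
railL [[0.4853346866879552, 0.375736620002932, 0.028999999999999915], [0.5284397904293255, 0.39733733414994715, 0.029000000000000137]] 26.616242547849417
railR [[0.5008571982835646, 0.3394001265881027, 0.028999999999999915], [0.5451268178011994, 0.36251158910795084, 0.028999999999999915]] 27.567326532975894
brass [[0.53626373190099, 0.39651976622662477, 0.03200000000000003], [0.5492378365009438, 0.3678198992807819, 0.03200000000000003]] -65.67410625553518
fing [[0.46298864966146014, 0.3459495109499291, 0.04299999999999993]] 0.0
screws z=.01 [[0.54   0.4354 0.01  ]
 [0.5824 0.3472 0.01  ]
 [0.4976 0.3067 0.01  ]
 [0.4555 0.3948 0.01  ]]
[0.5189 0.371  0.01  ]
angles [np.float64(25.66330680055773), np.float64(25.565047381705824), np.float64(115.66812508973321), np.float64(115.58379501249559)] [np.float64(0.09379489886914866), np.float64(0.09393876841195128), np.float64(0.09780623326505059), np.float64(0.09764522669558703)]
```

Rest: yaw is about 25.6°. The centreline offset agrees within 1 mm from the rails, brass and screws. The punch lies at 4° with its mid near (0.445, -0.288). Next I'll plan the approach above the headlamp.

```bash
cat >> h.py <<'E'
def plan(wps,start=None):
    """wps: (x,y,z,jaw_deg); prints [shift],turn shares per call"""
    if start is None:
        o=robot.observe(); q=o['tcp_rot']; y=R.from_quat([q[1],q[2],q[3],q[0]]).as_matrix()[:,1]
        start=(*o['tool_pos'],np.degrees(np.arctan2(y[1],y[0]))); print('now',np.round(start,4),'t',o['time_s'],'F',np.round(o['force'],1),'j',np.round(o['joint_pos'],2))
    p=start
    for w in wps:
        a=np.radians(p[3]); Y=np.array([np.cos(a),np.sin(a),0]); Z=np.array([0,0,-1]); X=np.cross(Y,Z)
        d=np.subtract(w[:3],p[:3]); print(np.round([d@X/.2,d@Y/.2,d@Z/.2],4).tolist(), round(-((w[3]-p[3]+180)%360-180)/360,4), round(np.linalg.norm(d)/.0417,1),'rows'); p=w
E
python3 - <<'E'
from h import *
J=94.1
plan([(.36,.49,.25,J),(.48,.34,.25,J),(.54,.16,.25,J),(.55,-.03,.25,J),(.49,-.2,.25,J),(.405,-.291,.2,J)])
t=load('top');print([onz(t,u/1.4,v/1.4,z).round(3).tolist() for u,v,z in((430,235,.1),(492,320,.02),(554,293,.01))])
E
```

```text
now [ 0.2097  0.6148  0.2307 71.1603] t 0.1 F [0.7 0.5 0.3] j [ 1.2   0.48  1.6  -0.    1.07 -0.05]
[-0.9126, -0.3481, -0.0964] -0.0637 4.7 rows
[-0.5448, -0.791, 0.0] -0.0 4.6 rows
[-0.2349, -0.9191, 0.0] -0.0 4.6 rows
[0.0181, -0.9511, 0.0] -0.0 4.6 rows
[0.36, -0.8264, 0.0] -0.0 4.3 rows
[0.4564, -0.4234, 0.25] -0.0 3.2 rows
[[0.568, -0.072, 0.1], [0.379, -0.217, 0.02], [0.439, -0.369, 0.01]]
```

play_rows(steps=[[[-0.9126,-0.3481,-0.0964],-0.0637],[[-0.9126,-0.3481,-0.0964],-0.0637],[[-0.9126,-0.3481,-0.0964],-0.0637],[[-0.9126,-0.3481,-0.0964],-0.0637],[[-0.9126,-0.3481,-0.0964],-0.0637]], gripper=0, force=120)

```text
time_s: 0.52
tool_pos: [0.3612, 0.4887, 0.2505]
tcp_rot: [-0.0, -0.038, 0.999, -0.0]
force: [0.9, -0.5, 0.5]
grip_width: 0.0429
```

play_rows(steps=[[[-0.5448,-0.791,0],0],[[-0.5448,-0.791,0],0],[[-0.5448,-0.791,0],0],[[-0.5448,-0.791,0],0],[[-0.5448,-0.791,0],0]])

```text
time_s: 0.93
tool_pos: [0.4819, 0.3372, 0.2504]
tcp_rot: [0.0, -0.035, 0.999, -0.0]
force: [-0.2, 0.4, 0.2]
grip_width: 0.0431
```

play_rows(steps=[[[-0.2349,-0.9191,0],0],[[-0.2349,-0.9191,0],0],[[-0.2349,-0.9191,0],0],[[-0.2349,-0.9191,0],0],[[-0.2349,-0.9191,0],0]])

```text
time_s: 1.35
tool_pos: [0.5407, 0.1566, 0.2504]
tcp_rot: [-0.0, -0.035, 0.999, -0.0]
force: [-0.1, 0.4, -0.5]
grip_width: 0.0429
```

play_rows(steps=[[[0.018,-0.951,0],0],[[0.018,-0.951,0],0],[[0.018,-0.951,0],0],[[0.018,-0.951,0],0],[[0.018,-0.951,0],0]])

```text
time_s: 1.77
tool_pos: [0.5497, -0.0333, 0.2504]
tcp_rot: [-0.0, -0.035, 0.999, -0.0]
force: [0.7, -0.6, -0.2]
grip_width: 0.0428
```

play_rows(steps=[[[0.36,-0.826,0],0],[[0.36,-0.826,0],0],[[0.36,-0.826,0],0],[[0.36,-0.826,0],0],[[0.36,-0.826,0],0]])

```text
time_s: 2.18
tool_pos: [0.4881, -0.2036, 0.2504]
tcp_rot: [-0.0, -0.035, 0.999, -0.0]
force: [0.4, 0.4, 0.5]
grip_width: 0.0424
```

Run:
```python
from h import *
plan([(.405,-.291,.1,94.1),(.405,-.291,.03,94.1)])
```

```text
now [ 0.4881 -0.2036  0.2504 93.9812] t 2.1833 F [0.4 0.4 0.5] j [-0.45  0.29  1.85 -0.    1.   -2.09]
[0.4448, -0.407, 0.7521] -0.0003 4.6 rows
[0.0, 0.0, 0.35] -0.0 1.7 rows
```

play_rows(steps=[[[0.445,-0.407,0.75],0],[[0.445,-0.407,0.75],0],[[0.445,-0.407,0.75],0],[[0.445,-0.407,0.75],0],[[0.445,-0.407,0.75],0]])

```text
time_s: 2.6
tool_pos: [0.4044, -0.2874, 0.0979]
tcp_rot: [-0.001, -0.035, 0.999, 0.001]
force: [-0.3, 1.1, 0.7]
grip_width: 0.0423
```

play_rows(steps=[[[0,0,0.35],0],[[0,0,0.35],0],[[0,0,0.35],0],[[0,0,0.35],0]])

```text
time_s: 2.93
tool_pos: [0.4061, -0.2864, 0.0298]
tcp_rot: [-0.001, -0.036, 0.999, 0.001]
force: [0.9, -0.2, 0.9]
grip_width: 0.0424
```

Run:
```python
from h import *
plan([(.405,-.291,.0025,94.1)])
c=cap('scene'); t=cap('top')
a=cv2.resize(c['frame'][260:350,265:395,::-1],None,fx=6,fy=6,interpolation=cv2.INTER_CUBIC)
cv2.imwrite('pics/p2.png',a)
o=robot.observe(); print(proj(c,o['tool_pos']))
```

```text
now [ 4.06100e-01 -2.86400e-01  2.98000e-02  9.40881e+01] t 2.9333 F [ 0.9 -0.2  0.9] j [-0.68  0.59  2.1  -0.    0.46 -2.32]
[0.0071, -0.0227, 0.1365] -0.0 0.7 rows
[323.62796803 305.78607552]
```

View pics/p2.png

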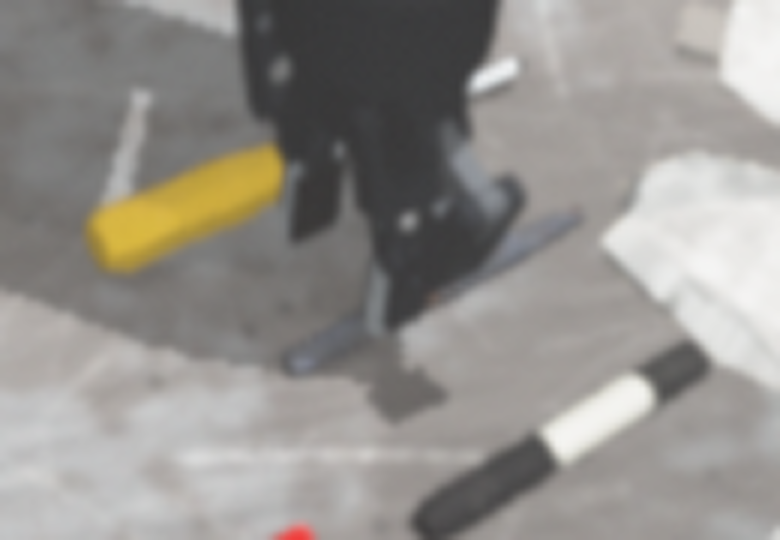

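The fingers straddle the punch over its head half, and the screwdriver and marker are clear. I'll lower and grip.

play_rows(steps=[[[0.005,-0.022,0.138],0],[[0.005,-0.022,0.138],0],[[0.005,-0.022,0.138],0],[[0.005,-0.022,0.138],0]])

```text
time_s: 3.37
tool_pos: [0.407, -0.2917, 0.0046]
tcp_rot: [0.0, -0.036, 0.999, -0.0]
force: [-0.4, -0.2, 0.7]
grip_width: 0.0428
```

play_rows(steps=[[[0,0,0],0],[[0,0,0],0],[[0,0,0],0],[[0,0,0],0],[[0,0,0],0]], gripper=-1, force=120)

```text
time_s: 3.78
tool_pos: [0.4068, -0.2918, 0.0042]
tcp_rot: [0.001, -0.036, 0.999, -0.0]
force: [-1.9, 2.1, 21.6]
grip_width: 0.0062
```

play_rows(steps=[[[0,0,0],0],[[0,0,0],0],[[0,0,0],0],[[0,0,0],0],[[0,0,0],0]])

```text
time_s: 4.2
tool_pos: [0.4069, -0.2918, 0.0042]
tcp_rot: [0.001, -0.036, 0.999, -0.0]
force: [-2.0, 2.6, 21.1]
grip_width: 0.0062
```

Run:
```python
from h import *
o=robot.observe();print(o['force'],o['moment'],o['grip_width'])
c=cap('scene');t=cap('top')
a=cv2.resize(c['frame'][265:345,290:370,::-1],None,fx=6,fy=6,interpolation=cv2.INTER_CUBIC)
b=cv2.resize(t['frame'][185:245,340:392,::-1],None,fx=6,fy=6,interpolation=cv2.INTER_CUBIC)
im=np.zeros((480,800,3),np.uint8); im[:480,:480]=a; im[:360,488:800]=b
cv2.imwrite('pics/p3.png',im)
```

```text
[-1.97968755  2.64503892 21.08268063] [ 0.403515    0.31975803 -0.01232734] 0.006214414470599033
```

View pics/p3.png

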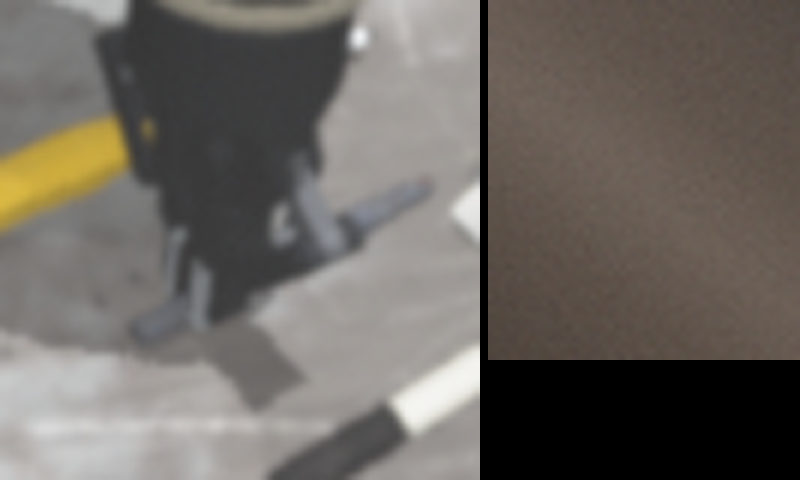

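The fingers are on the punch, but the 6.2 mm width and 21 N upward force say they pinch only the top chamfers. I'll open, go lower and grip again.

play_rows(steps=[[[0,0,0],0],[[0,0,0],0],[[0,0,0],0],[[0,0,0],0]], gripper=-0.4)

```text
time_s: 4.63
tool_pos: [0.4064, -0.2916, 0.0031]
tcp_rot: [0.0, -0.036, 0.999, -0.0]
force: [0.3, 0.7, 0.3]
grip_width: 0.0259
```

play_rows(steps=[[[0,0,0.015],0],[[0,0,0.015],0],[[0,0,0.015],0]])

```text
time_s: 4.88
tool_pos: [0.4065, -0.2917, -0.0001]
tcp_rot: [0.0, -0.036, 0.999, -0.0]
force: [0.0, -0.0, 3.9]
grip_width: 0.0257
```

play_rows(steps=[[[0,0,-0.006],0],[[0,0,-0.006],0],[[0,0,-0.006],0]])

```text
time_s: 5.13
tool_pos: [0.4063, -0.2915, 0.0011]
tcp_rot: [-0.0, -0.036, 0.999, 0.0]
force: [0.6, 0.4, -0.4]
grip_width: 0.0257
```

play_rows(steps=[[[0,0,0],0],[[0,0,0],0],[[0,0,0],0],[[0,0,0],0],[[0,0,0],0]], gripper=-1, force=30)

```text
time_s: 5.55
tool_pos: [0.4064, -0.2915, 0.0012]
tcp_rot: [-0.0, -0.036, 0.999, 0.0]
force: [-0.6, 0.2, 2.3]
grip_width: 0.0104
```

play_rows(steps=[[[0,0,0],0],[[0,0,0],0],[[0,0,0],0]], force=110)

```text
time_s: 5.8
tool_pos: [0.4064, -0.2916, 0.0014]
tcp_rot: [0.0, -0.036, 0.999, -0.0]
force: [-2.5, 0.6, 8.9]
grip_width: 0.0076
```

play_rows(steps=[[[0,0,-0.1],0],[[0,0,-0.1],0],[[0,0,-0.1],0],[[0,0,-0.1],0]])

```text
time_s: 6.13
tool_pos: [0.4064, -0.2916, 0.021]
tcp_rot: [0.0, -0.036, 0.999, -0.0]
force: [-0.2, 0.4, -2.0]
grip_width: 0.0074
```

Run:
```python
from h import *
plan([(.4063,-.2915,.25,94)])
c=cap('scene')
cv2.imwrite('pics/p4.png',cv2.resize(c['frame'][245:345,280:380,::-1],None,fx=6,fy=6,interpolation=cv2.INTER_CUBIC))
```

```text
now [ 4.06400e-01 -2.91600e-01  2.10000e-02  9.40932e+01] t 6.1333 F [-0.2  0.4 -2. ] j [-0.68  0.6   2.1   0.    0.44 -2.33]
[0.0006, 0.0003, -1.145] 0.0003 5.5 rows
```

View pics/p4.png

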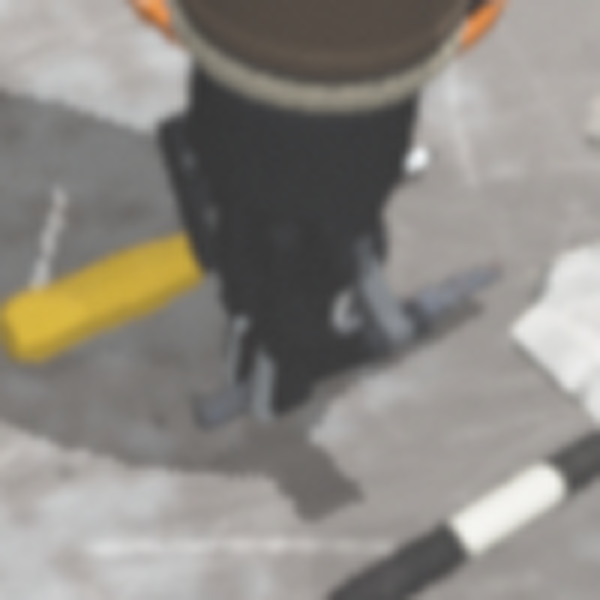

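The punch is held and lifted in a side grip, level in the picture. Now I'll carry it at 0.25 m.

play_rows(steps=[[[0,0,-0.9],0],[[0,0,-0.9],0],[[0,0,-0.9],0],[[0,0,-0.9],0],[[0,0,-0.9],0]])

```text
time_s: 6.6
tool_pos: [0.4079, -0.2928, 0.2059]
tcp_rot: [0.002, -0.036, 0.999, -0.002]
force: [1.0, -1.3, -0.0]
grip_width: 0.0073
```

play_rows(steps=[[[0,0,-0.25],0],[[0,0,-0.25],0],[[0,0,-0.25],0]])

```text
time_s: 6.85
tool_pos: [0.4076, -0.2926, 0.2535]
tcp_rot: [0.002, -0.036, 0.999, -0.002]
force: [0.8, -0.8, -1.2]
grip_width: 0.0071
```

Run:
```python
from h import *
J=94.1; plan([(.49,-.2,.255,J),(.55,-.03,.255,J),(.54,.15,.255,J),(.45,.28,.255,115.6),(.353,.291,.255,115.6),(.353,.291,.1,115.6)])
```

```text
now [ 0.4076 -0.2926  0.2535 94.0946] t 6.85 F [ 0.8 -0.8 -1.2] j [-0.68  0.25  1.91 -0.    0.99 -2.33]
[-0.4439, 0.4322, -0.0075] -0.0 3.0 rows
[-0.36, 0.8264, 0.0] -0.0 4.3 rows
[-0.0145, 0.9013, 0.0] -0.0 4.3 rows
[0.4024, 0.6805, 0.0] -0.0597 3.8 rows
[0.4136, 0.2592, 0.0] -0.0 2.3 rows
[0.0, 0.0, 0.775] -0.0 3.7 rows
```

play_rows(steps=[[[-0.444,0.432,-0.008],0],[[-0.444,0.432,-0.008],0],[[-0.444,0.432,-0.008],0],[[-0.444,0.432,-0.008],0]])

```text
time_s: 7.18
tool_pos: [0.492, -0.1945, 0.2511]
tcp_rot: [-0.0, -0.037, 0.999, 0.001]
force: [-0.9, 0.2, -0.8]
grip_width: 0.0071
```

play_rows(steps=[[[-0.36,0.826,0],0],[[-0.36,0.826,0],0],[[-0.36,0.826,0],0],[[-0.36,0.826,0],0],[[-0.36,0.826,0],0]])

```text
time_s: 7.6
tool_pos: [0.5494, -0.0246, 0.2508]
tcp_rot: [-0.001, -0.037, 0.999, 0.001]
force: [0.2, 0.3, -0.0]
grip_width: 0.0072
```

play_rows(steps=[[[-0.015,0.901,0],0],[[-0.015,0.901,0],0],[[-0.015,0.901,0],0],[[-0.015,0.901,0],0],[[-0.015,0.901,0],0]])

```text
time_s: 8.02
tool_pos: [0.5377, 0.1552, 0.2509]
tcp_rot: [-0.001, -0.037, 0.999, 0.0]
force: [0.5, -0.1, -1.2]
grip_width: 0.0069
```

play_rows(steps=[[[0.402,0.68,0],-0.0597],[[0.402,0.68,0],-0.0597],[[0.402,0.68,0],-0.0597],[[0.402,0.68,0],-0.0597],[[0.402,0.68,0],-0.0597]])

```text
time_s: 8.43
tool_pos: [0.4454, 0.2841, 0.2511]
tcp_rot: [-0.001, -0.223, 0.975, 0.0]
force: [0.4, -0.4, -0.7]
grip_width: 0.0072
```

play_rows(steps=[[[0.414,0.259,0],0],[[0.414,0.259,0],0],[[0.414,0.259,0],0],[[0.414,0.259,0],0]])

```text
time_s: 8.77
tool_pos: [0.3483, 0.2909, 0.2514]
tcp_rot: [-0.002, -0.222, 0.975, -0.001]
force: [0.8, 0.8, -1.2]
grip_width: 0.0073
```

Run:
```python
from h import *
plan([(.353,.291,.1,115.6),(.353,.291,.045,115.6)])
```

```text
now [  0.3483   0.2909   0.2514 115.677 ] t 8.7667 F [ 0.8  0.8 -1.2] j [ 0.63  0.18  2.    0.    0.96 -1.39]
[-0.0216, -0.0096, 0.7568] 0.0002 3.6 rows
[0.0, 0.0, 0.275] -0.0 1.3 rows
```

play_rows(steps=[[[-0.022,-0.01,0.95],0],[[-0.022,-0.01,0.95],0],[[-0.022,-0.01,0.95],0],[[-0.022,-0.01,0.95],0],[[-0.022,-0.01,0.95],0]])

```text
time_s: 9.18
tool_pos: [0.3556, 0.2901, 0.0585]
tcp_rot: [-0.002, -0.221, 0.975, -0.001]
force: [-0.9, -0.8, -1.2]
grip_width: 0.007
```

play_rows(steps=[[[0,0,0],0],[[0,0,0],0]])

```text
time_s: 9.35
tool_pos: [0.3562, 0.2908, 0.0615]
tcp_rot: [-0.002, -0.221, 0.975, -0.001]
force: [-0.4, 0.4, -0.8]
grip_width: 0.0067
```

Run:
```python
from h import *
plan([(.353,.291,.0224,115.6)])
c=cap('scene');t=cap('top')
a=cv2.resize(c['frame'][125:205,165:275,::-1],None,fx=5,fy=5,interpolation=cv2.INTER_CUBIC)
b=cv2.resize(t['frame'][160:260,140:225,::-1],None,fx=6,fy=6,interpolation=cv2.INTER_CUBIC)
cv2.imwrite('pics/p5.png',b)
im=np.zeros((600,800,3),np.uint8); im[:510]=0; im[:400,:550]=a; cv2.imwrite('pics/p5s.png',a)
im=np.zeros((600,800,3),np.uint8); im[:600,:510]=b; k=cv2.resize(c['frame'][135:200,190:265,::-1],None,fx=3.8,fy=3.8,interpolation=cv2.INTER_CUBIC); im[:k.shape[0],512:512+k.shape[1]]=k; cv2.imwrite('pics/p5.png',im)
```

```text
now [3.562000e-01 2.908000e-01 6.150000e-02 1.155565e+02] t 9.35 F [-0.4  0.4 -0.8] j [ 0.62  0.5   2.17 -0.    0.48 -1.4 ]
[0.014, 0.0079, 0.1956] -0.0001 0.9 rows
```

View pics/p5.png

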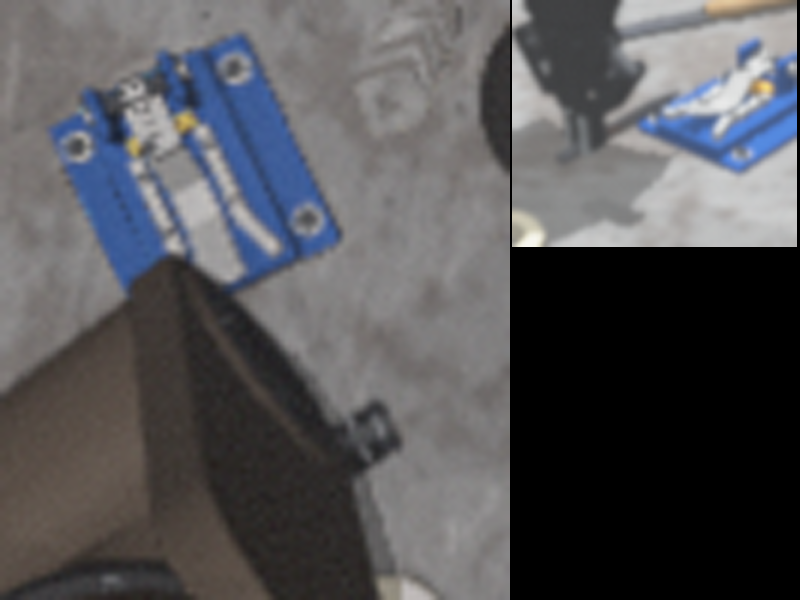

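The robot hides the top view. The scene view shows the punch level in front of the finger toe. I'll lower to insertion height and check again.

play_rows(steps=[[[0.014,0.008,0.196],0],[[0.014,0.008,0.196],0],[[0.014,0.008,0.196],0],[[0.014,0.008,0.196],0]])

```text
time_s: 9.78
tool_pos: [0.3544, 0.2925, 0.0254]
tcp_rot: [0.001, -0.221, 0.975, 0.0]
force: [0.9, -0.0, -0.9]
grip_width: 0.0072
```

Run:
```python
from h import *
plan([(.353,.291,.0224,115.6)])
c=cap('scene'); a=cv2.resize(c['frame'][135:200,185:275,::-1],None,fx=8.5,fy=8.5,interpolation=cv2.INTER_CUBIC); cv2.imwrite('pics/p6.png',a)
u=np.array([.9018,.4321,0]);n=np.array([-.4321,.9018,0]);T=robot.observe()['tool_pos']
f=lambda p:np.round((proj(c,p)-[185,135]+.5)*8.5-.5)
O=.594*u+.110*n
for nm,x,y,z in(('tip',-.04,0,.0265),('head',-.18,0,.0265),('toe',-.029,0,.04),('bedL',-.03,.016,.02),('bedR',-.03,-.016,.02),('stopR',.058,-.016,.032)): print(nm,f(O+u*x+n*y+[0,0,z]))
```

```text
now [3.544000e-01 2.925000e-01 2.540000e-02 1.155923e+02] t 9.7833 F [ 0.9 -0.  -0.9] j [ 0.62  0.57  2.19 -0.    0.39 -1.39]
[0.0094, -0.0039, 0.0149] -0.0 0.1 rows
tip [410. 297.]
head [150. 454.]
toe [427. 256.]
bedL [398. 288.]
bedR [459. 315.]
stopR [603. 200.]
```

View pics/p6.png

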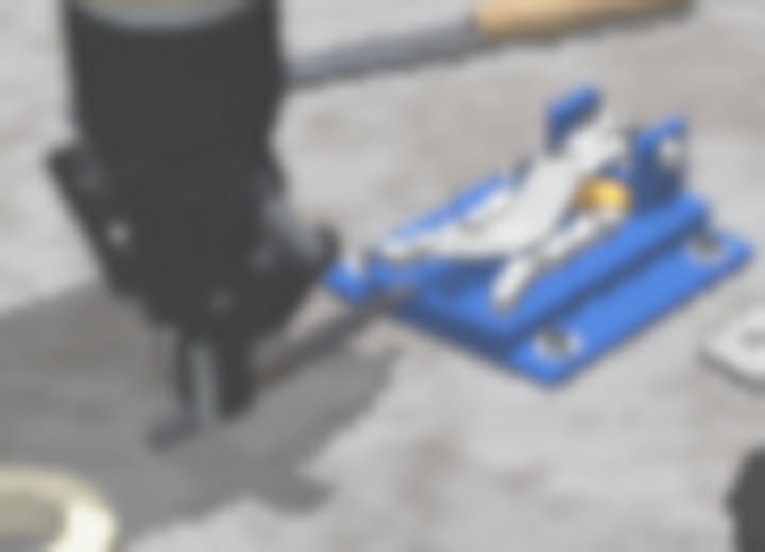

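The tip shows at (412,290) and the head at (155,440). Both fit the prediction for a level punch about 10 mm in front of the bed on the centreline. I'll start inserting.

play_rows(steps=[[[0,-0.003,0.015],0],[[0,-0.003,0.015],0],[[-0.05,-0.003,0.015],0],[[-0.1,-0.003,0.015],0],[[-0.15,-0.003,0.015],0]])

```text
time_s: 10.25
tool_pos: [0.3826, 0.3053, 0.021]
tcp_rot: [0.001, -0.221, 0.975, 0.0]
force: [-0.1, 0.2, -1.8]
grip_width: 0.0071
```

play_rows(steps=[[[-0.03,0,0],0],[[-0.06,0,0],0],[[-0.09,0,0],0],[[-0.12,0,0],0],[[-0.15,0,0],0]])

```text
time_s: 10.67
tool_pos: [0.4061, 0.3161, 0.02]
tcp_rot: [-0.002, -0.221, 0.975, -0.001]
force: [-9.4, -4.0, 7.7]
grip_width: 0.007
```

```bash
cat >> h.py <<'E'
def rest():
    o=robot.observe(); p=o['tool_pos']; u=np.array([.9018,.4321,0]);n=np.array([-.4321,.9018,0])
    print('along',round(p@u,4),'lat',round(p@n,4),'z',round(p[2],4),'F u,n,z',np.round([o['force']@u,o['force']@n,o['force'][2]],1),'M',np.round(o['moment'],2),'w',round(o['grip_width'],4),'t',o['time_s'])
E
python3 -c "
from h import *
rest(); plan([])"
```

```text
along 0.5028 lat 0.1096 z 0.02 F u,n,z [-10.2   0.5   7.7] M [-0.77  1.5   0.01] w 0.007 t 10.6667
now [4.061000e-01 3.161000e-01 2.000000e-02 1.155857e+02] t 10.6667 F [-9.4 -4.   7.7] j [ 0.6   0.62  2.06  0.    0.47 -1.42]
```

play_rows(steps=[[[0,0,-0.006],0],[[-0.03,0,-0.008],0],[[-0.06,0,-0.008],0],[[-0.09,0,-0.008],0],[[-0.09,0,-0.008],0]])

```text
time_s: 11.08
tool_pos: [0.4241, 0.3249, 0.0218]
tcp_rot: [-0.001, -0.221, 0.975, -0.0]
force: [-1.2, -0.5, -0.0]
grip_width: 0.007
```

```bash
python3 -c "
from h import *
rest()"
```

```text
along 0.5228 lat 0.1098 z 0.0218 F u,n,z [-1.3  0.1 -0. ] M [-0.16  0.3   0.08] w 0.007 t 11.0833
```

play_rows(steps=[[[-0.02,0,0],0],[[-0.04,0,0],0],[[-0.06,0,0],0],[[-0.06,0,0],0]])

```text
time_s: 11.42
tool_pos: [0.434, 0.3296, 0.0216]
tcp_rot: [-0.002, -0.221, 0.975, -0.001]
force: [-5.5, -3.1, 0.9]
grip_width: 0.0072
```

```bash
python3 -c "
from h import *
rest()
c=cap('scene'); a=cv2.resize(c['frame'][130:195,185:275,::-1],None,fx=8.5,fy=8.5,interpolation=cv2.INTER_CUBIC); cv2.imwrite('pics/p7.png',a)"
```

```text
along 0.5338 lat 0.1097 z 0.0216 F u,n,z [-6.3 -0.4  0.9] M [-0.5   0.92  0.02] w 0.0072 t 11.4167
```

View pics/p7.png

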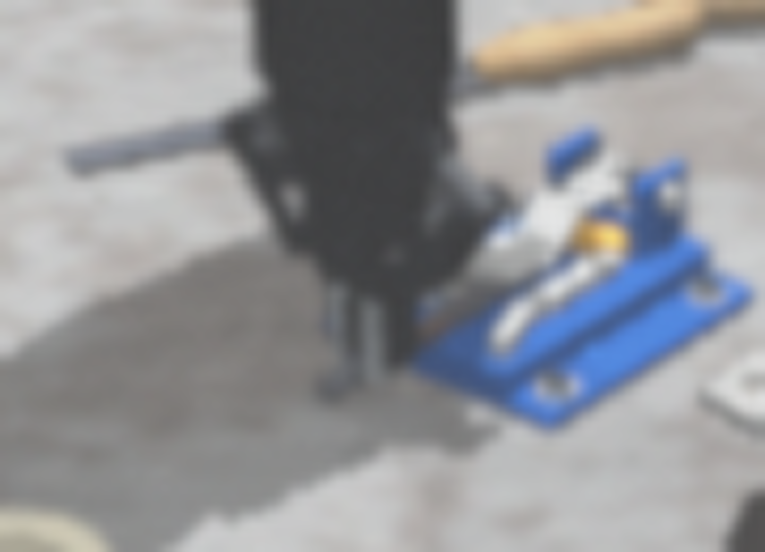

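The finger is lifted and the punch lies between the rails, with its head at (322,388). Now I'll creep toward the stop and watch the force.

play_rows(steps=[[[-0.01,0,0],0],[[-0.02,0,0],0],[[-0.02,0,0],0]])

```text
time_s: 11.72
tool_pos: [0.4368, 0.3309, 0.0216]
tcp_rot: [-0.002, -0.221, 0.975, -0.001]
force: [-8.8, -3.9, 3.1]
grip_width: 0.0069
```

```bash
python3 -c "
from h import *
rest()
c=load('scene');u=np.array([.9018,.4321,0]);n=np.array([-.4321,.9018,0])
for x in(-.096,-.091,-.086):print(x,(proj(c,(.594+x)*u+.11*n+[0,0,.0262])-[185,130]+.5)*8.5)"
```

```text
along 0.5369 lat 0.1097 z 0.0216 F u,n,z [-9.6  0.2  3.1] M [-0.71  1.44 -0.03] w 0.0069 t 11.7167
-0.096 [310.67620625 401.21776385]
-0.091 [319.80508794 395.71355638]
-0.086 [328.8901315  390.23650495]
```

play_rows(steps=[[[-0.01,0,0],0],[[-0.01,0,0],0],[[-0.01,0,0],0]])

```text
time_s: 11.97
tool_pos: [0.4384, 0.3316, 0.0216]
tcp_rot: [-0.002, -0.221, 0.975, -0.001]
force: [-10.0, -5.5, 3.8]
grip_width: 0.0072
```

play_rows(steps=[[[-0.008,0,0],0],[[-0.008,0,0],0],[[-0.008,0,0],0]])

```text
time_s: 12.22
tool_pos: [0.4398, 0.3323, 0.0215]
tcp_rot: [-0.002, -0.221, 0.975, -0.001]
force: [-9.2, -5.4, 3.8]
grip_width: 0.0069
```

```bash
python3 -c "
from h import *
rest()"
```

```text
along 0.5402 lat 0.1096 z 0.0215 F u,n,z [-10.6  -0.8   3.8] M [-0.8   1.58 -0.05] w 0.0069 t 12.2167
```

play_rows(steps=[[[-0.006,0,0],0],[[-0.006,0,0],0],[[-0.006,0,0],0]])

```text
time_s: 12.47
tool_pos: [0.4407, 0.3327, 0.0215]
tcp_rot: [-0.003, -0.221, 0.975, -0.001]
force: [-11.6, -4.5, 4.0]
grip_width: 0.0073
```

play_rows(steps=[[[-0.006,0,0],0],[[-0.006,0,0],0],[[-0.006,0,0],0]])

```text
time_s: 12.72
tool_pos: [0.4415, 0.3331, 0.0215]
tcp_rot: [-0.003, -0.221, 0.975, -0.001]
force: [-11.6, -6.0, 4.9]
grip_width: 0.0071
```

```bash
python3 -c "
from h import *
rest()
c=cap('scene'); a=cv2.resize(c['frame'][130:195,195:275,::-1],None,fx=9,fy=9,interpolation=cv2.INTER_CUBIC); cv2.imwrite('pics/p8.png',a)"
```

```text
along 0.542 lat 0.1096 z 0.0215 F u,n,z [-13.1  -0.4   4.9] M [-0.96  1.88  0.01] w 0.0071 t 12.7167
```

View pics/p8.png

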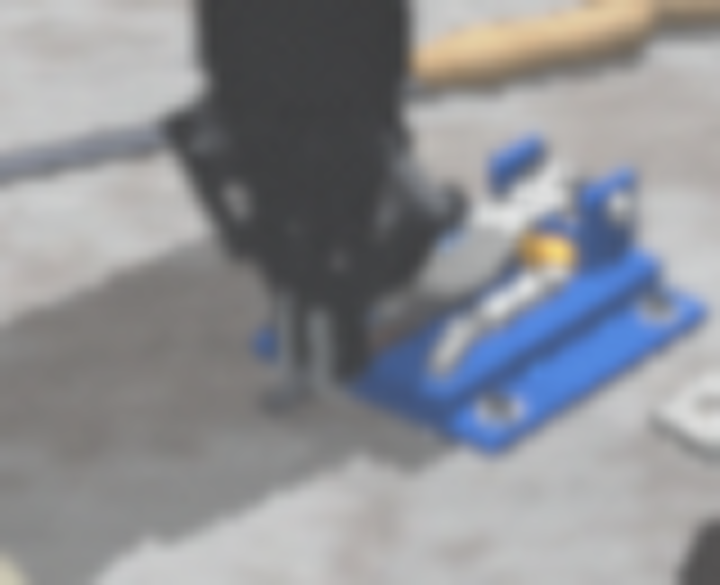

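play_rows(steps=[[[-0.006,0,0],0],[[-0.006,0,0],0],[[-0.006,0,0],0]])

```text
time_s: 13.02
tool_pos: [0.4416, 0.333, 0.0214]
tcp_rot: [-0.004, -0.221, 0.975, -0.001]
force: [-15.9, -6.9, 9.4]
grip_width: 0.0068
```

play_rows(steps=[[[-0.006,0,0],0],[[-0.006,0,0],0],[[-0.006,0,0],0]])

```text
time_s: 13.27
tool_pos: [0.4417, 0.333, 0.0213]
tcp_rot: [-0.005, -0.221, 0.975, -0.002]
force: [-21.9, -8.0, 14.4]
grip_width: 0.0067
```

```bash
python3 -c "
from h import *
rest()"
```

```text
along 0.5422 lat 0.1095 z 0.0213 F u,n,z [-23.2   2.2  14.4] M [-1.41  3.6  -0.  ] w 0.0067 t 13.2667
```

The stop is felt: the TCP is held at 0.542 along the groove while the force rose from 13 to 23 N. I'll back off about 1.5 mm.

play_rows(steps=[[[0.012,0,0],0],[[0.018,0,0],0],[[0.018,0,0],0],[[0.018,0,0],0]])

```text
time_s: 13.6
tool_pos: [0.4415, 0.3332, 0.0216]
tcp_rot: [-0.002, -0.221, 0.975, -0.001]
force: [-7.1, -3.0, 0.8]
grip_width: 0.007
```

```bash
python3 -c "
from h import *
rest()"
```

```text
along 0.5421 lat 0.1097 z 0.0216 F u,n,z [-7.7  0.3  0.8] M [-0.62  1.17  0.02] w 0.007 t 13.6
```

play_rows(steps=[[[0.014,0,0],0],[[0.014,0,0],0],[[0.014,0,0],0]])

```text
time_s: 13.85
tool_pos: [0.4409, 0.3331, 0.0222]
tcp_rot: [0.0, -0.221, 0.975, 0.0]
force: [1.9, -0.0, -2.3]
grip_width: 0.0074
```

```bash
python3 -c "
from h import *
rest()"
```

```text
along 0.5415 lat 0.1099 z 0.0222 F u,n,z [ 1.7 -0.8 -2.3] M [-0.08 -0.21 -0.02] w 0.0074 t 13.85
```

play_rows(steps=[[[0.005,0,0.003],0],[[0.005,0,0.004],0],[[0.005,0,0.004],0]])

```text
time_s: 14.1
tool_pos: [0.4405, 0.3331, 0.0216]
tcp_rot: [0.001, -0.221, 0.975, 0.0]
force: [5.3, 0.9, -0.4]
grip_width: 0.0072
```

```bash
python3 -c "
from h import *
rest()"
```

```text
along 0.5411 lat 0.11 z 0.0216 F u,n,z [ 5.1 -1.5 -0.4] M [ 0.29 -0.76 -0.07] w 0.0072 t 14.1
```

play_rows(steps=[[[0,0,0],0],[[0,0,0],0],[[0,0,0],0]], force=20)

```text
time_s: 14.35
tool_pos: [0.4405, 0.3331, 0.0217]
tcp_rot: [0.001, -0.221, 0.975, 0.0]
force: [4.4, 1.7, -0.3]
grip_width: 0.0069
```

play_rows(steps=[[[0,0,0],0],[[0,0,0],0],[[0,0,0],0],[[0,0,0],0],[[0,0,0],0]], gripper=-0.1)

```text
time_s: 14.77
tool_pos: [0.4393, 0.3324, 0.0213]
tcp_rot: [-0.0, -0.221, 0.975, -0.0]
force: [-0.0, 0.3, 0.3]
grip_width: 0.0387
```

play_rows(steps=[[[0,0,-0.05],0],[[0,0,-0.15],0],[[0,0,-0.3],0],[[0,0,-0.5],0],[[0,0,-0.7],0]])

```text
time_s: 15.18
tool_pos: [0.4387, 0.332, 0.1631]
tcp_rot: [-0.001, -0.221, 0.975, -0.0]
force: [1.1, -0.2, -0.5]
grip_width: 0.0384
```

play_rows(steps=[[[0,0.2,-0.3],0],[[0,0.4,-0.4],0],[[0,0.6,-0.4],0],[[0,0.8,-0.4],0],[[0,1,-0.4],0]])

```text
time_s: 15.6
tool_pos: [0.3618, 0.4954, 0.2433]
tcp_rot: [0.001, -0.221, 0.975, 0.001]
force: [0.5, 0.9, 0.2]
grip_width: 0.0384
```

Run:
```python
from h import *
plan([])
c=cap('scene');t=cap('top')
a=cv2.resize(c['frame'][135:195,205:275,::-1],(420,360),interpolation=cv2.INTER_CUBIC)
b=cv2.resize(t['frame'][160:225,140:205,::-1],(376,376),interpolation=cv2.INTER_CUBIC)
im=np.zeros((376,800,3),np.uint8); im[:360,:420]=a; im[:,424:]=b; cv2.imwrite('pics/p9.png',im)
```

```text
now [  0.3618   0.4954   0.2433 115.5435] t 15.6 F [0.5 0.9 0.2] j [ 0.89  0.42  1.67 -0.    1.05 -1.13]
```

View pics/p9.png

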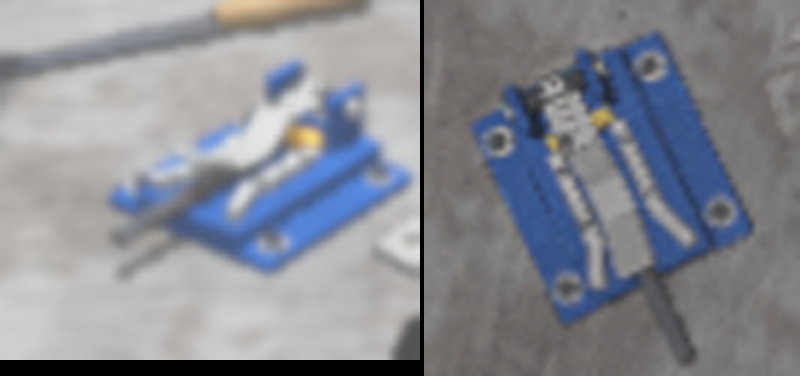

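The punch lies under the finger with its head out in front at (688,360), and the gripper is clear. One numeric check of where the head sits and its heading.

Run:
```python
from h import *
t=load('top');u=np.array([.9018,.4321,0]);n=np.array([-.4321,.9018,0]);k=376/65
g=lambda x,y,z: onz(t,(x-424+.5)/k-.5+140,(y+.5)/k-.5+160,z)
for q in((688,361,.026),(645,282,.026)):
    p=g(*q); print('rest x',round(p@u-.594,4),'y',round(p@n-.110,4))
```

```text
rest x -0.0838 y 0.0025
rest x -0.0329 y 0.005
```

Run:
```python
from h import *
t=load('top');s=load('scene');u=np.array([.9018,.4321,0]);n=np.array([-.4321,.9018,0])
W=lambda x,y,z:(.594+x)*u+(.11+y)*n+np.array([0,0,z])
def ov(c,x0,y0,w,h,k):
    im=cv2.resize(c['frame'][y0:y0+h,x0:x0+w,::-1],(w*k,h*k),interpolation=cv2.INTER_CUBIC)
    for y in(-.00575,.00575):
        a,b=[tuple(((proj(c,W(x,y,.0258))-[x0,y0]+.5)*k-.5).round().astype(int).tolist()) for x in(-.083,-.028)]
        cv2.line(im,a,b,(0,255,0),1)
    return im
a=ov(t,165,195,30,32,13);b=ov(s,215,160,38,28,10)
im=np.zeros((420,780,3),np.uint8);im[:a.shape[0],:a.shape[1]]=a;im[:280,395:775]=b
cv2.imwrite('pics/p10.png',im)
```

```text
(no output)
```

View pics/p10.png

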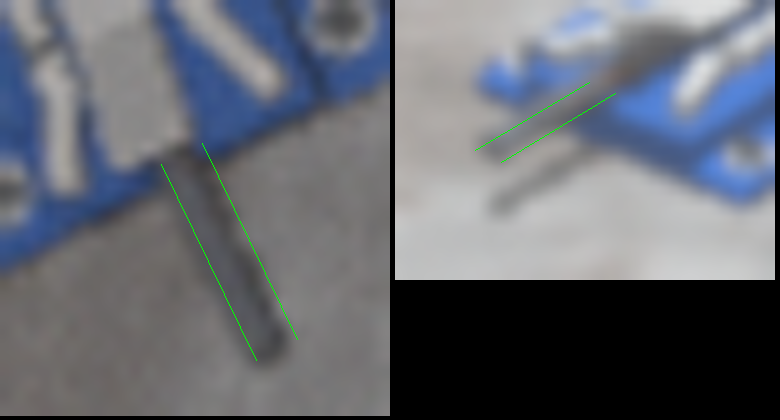

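The outline predicted for a straight, level punch lies on the real one within about 2 mm in both views, so I'm handing in.

```bash
python3 -c "
from workcell import robot
print(robot.finish_job())"
```

```text
the job is handed in; nothing more can be done
None
```

The punch is in the blue rest with the hold-down finger on it, its point about 1 mm short of the brass stop and its head sticking out in front. I handed the job in at about 16 s with the gripper well clear.

- **Grip:** The first grip closed only on the top chamfers (6.2 mm opening, 21 N upward). I opened, lowered about 3 mm and regripped on the flats.
- **Insertion:** I carried the punch over the headlamp at 0.25 m. It went in level, lifting the finger with a push of about 6 to 13 N. The stop was felt when the tool stalled and the force rose to 23 N. I then backed off about 1 mm and let go.
- **Last checks:**
  - From the top view, the head is at rest x ≈ -84 mm, which puts the point at about 56 mm against the stop face at 58 mm.
  - The predicted outline of a straight, level punch matched both views within about 2 mm. My hand-picked axis points disagreed slightly (2.5 and 5 mm to the left, about 3° of heading), which is about one pixel of reading error.
  - The finger hides the point, so the gap to the stop comes from the force contact and the head position. I did not measure the finger angle; in the pictures it rests on the punch.

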